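# Put the guide bushes away in their storage blocks

### The arm

A 6-joint arm with a two-finger parallel gripper is mounted at the origin on a cart in front of the work surface, level with it; the furniture and walls round the work are solid. World frame = base frame: x ahead of the robot, y to its left, z up, the work surface at z = 0. Lengths are in m, angles in degrees, forces in N, time in s.
With the tool pointing down it reaches from about 0.375 to 0.9 m from the base axis. Payload 3.1 kg.
Tool frame: the origin (TCP) lies between the finger pads; the fingertips stand 19 mm ahead of it and the grasp point (between the pads) is the TCP; z points along the fingers, y is the direction in which the jaws open and shut (so a half turn about z gives the same grasp; the last joint's range is limited). The gripper opens to 87 mm and grips with 3 to 60 N. Pads are 19 mm wide; open, the fingers measure 117 mm over their backs; the gripper's body (75 mm by 190 mm) begins 51 mm behind the grasp point.
Start: joints at [58.298, 30.224, 82.088, -0, 67.689, -10.227], TCP at [0.229, 0.582, 0.218] pointing down, gripper open.
Joint ranges: [-176.69, 176.69], [-43.24, 126.21], [12.49, 139.97], [-82, 262], [0, 151.66], [-163.58, 163.58]. Speed limits (degrees/s): [159.86, 159.86, 180, 180, 180, 180].

### API

Orientations are given as a 3x3 rotation matrix whose columns are the frame's x, y, z axes.
In Python, from workcell import arm gives the robot as it stands.
- The arm moves only by the tool carry_out, never from a script. Its arguments are lists of equal length, an entry for each row: "offset": the shift along the tool's x, y, z in mm, a list of three; "angular": the turn, a rotation vector about the tool's x, y, z in degrees, a list of three; "claw": the finger opening in mm, from 0 to 87. In form: {"offset": [[tx, ty, tz], ...], "angular": [[rx, ry, rz], ...], "claw": [claw, ...]}. A call has exactly 10 rows; each row is the pose to reach, as a shift and turn from the pose measured when the call began, along the tool's axes at that moment; what a row does not reach only later rows make up. A row lasts 1/12 s, in which the tool goes at most 41.7 mm and 7.16 degrees, less where a joint would pass 70% of its speed; a pose out of reach is approached as far as the arm can. A call with a gripper value outside its range is refused whole. The fingers move at their own pace and stop on an object; "squeeze" is the grip in N (left out, the last holds). Time passes only in rows, so rows that repeat a pose let the fingers close, or fill a call up. It gives the time, the measured TCP pose, the force and the opening at its end, in the units of the state.
- arm.get_obs(): the state, without advancing time (a new reading comes with each control period).
- arm.camera(name): name is "scene" or "side" or "wrist"; returns the picture (420x560x3 uint8, red, green, blue); there is no depth.
- arm.calibration(name): a dict with "intrinsics" (3x3 intrinsics, pixels), "dist" ([k1, k2, p1, p2, k3] as OpenCV has them; the pictures are not rectified), "xyz" and "rotation" of the camera in the world; the wrist camera has in their place "mount" (4x4, takes a point from camera to tool coordinates, whose origin is the TCP and whose axes are the flange's). Camera axes: x right, y up, looking along -z (the intrinsics and any distortion apply to the point x, -y, -z); pixel columns grow to the right and rows downward; lengths in m; the calibration is good to about 2 mm. A picture is of the moment at which its call begins: read the wrist's pose just before it. calibration takes no time and is no camera call.
- arm.finish_job(): hands the job in, once; it reports no verdict.
Trained networks look in the newest picture that a camera, given by its name, has taken for a name from the list of things; names that differ only in an ending like _2 or _b are one class to them, and where a whole thing is asked for, a point or a joint stands for the part that bears it (a point fixed in the world has none). Each returns a list of dicts, best first, with "p" (0 to 1); they miss things now and then, are a little off and sometimes report something else, mostly with a low value. They report only what shows in the picture. A call takes as long as a camera call. They do not tell look-alikes from the thing itself.
- arm.boxes_of(camera, name): "box" ([left, top, width, height] in pixels, round what is visible of it).
- arm.cut_out(camera, name): "pixels" (420x560 bool, what is visible of it) and "box" ([left, top, width, height] in pixels, round what is visible of it).
The state is a dict: "t": time; "qpos": joint angles; "joint_vel": joint speeds; "joint_efforts": joint torques, N m; "ee_pos": TCP position; "tool_rot": TCP orientation; "ft_force": force on the tool from outside, world axes, zero at the start; "moment": the same for the moment, N m; "width": opening from 0.0 (shut) to 1.0 (fully open).
Only numpy, scipy, OpenCV 4.12 (cv2) and the standard library are available. Lean on these libraries where they do the work, as an engineer would, in place of code of your own. Each camera call takes 0.05 s, during which the arm holds its last target.

### The job

Put the four round steel guide bushes away, each standing upright on the floor of the recess in its own wooden block: the smallest bush goes in the smallest block, the next in the next, and so on up to the largest. Leave the two hexagonal nuts standing where they are.

Things in the scene. Friction and masses are not known exactly. Their poses are not given: they have to be found in the camera images.
- bush_a: the smallest of the four round plain steel guide bushes (open tubes with a round outside): 26 mm outside diameter, 14 mm bore, 44 mm tall, standing upright on the bench, with at least 35 mm of free bench on its sides toward and away from the robot; neighbours stand about 100 mm off to its left and right. Origin: centre of its underside; z along its axis, up.
- bush_b: the second smallest of the four round plain steel guide bushes (open tubes with a round outside): 36 mm outside diameter, 22 mm bore, 44 mm tall, standing upright on the bench, with at least 35 mm of free bench on its sides toward and away from the robot; neighbours stand about 100 mm off to its left and right. Origin: centre of its underside; z along its axis, up.
- bush_c: the second largest of the four round plain steel guide bushes (open tubes with a round outside): 46 mm outside diameter, 30 mm bore, 44 mm tall, standing upright on the bench, with at least 35 mm of free bench on its sides toward and away from the robot; neighbours stand about 100 mm off to its left and right. Origin: centre of its underside; z along its axis, up.
- bush_d: the largest of the four round plain steel guide bushes (open tubes with a round outside): 56 mm outside diameter, 38 mm bore, 44 mm tall, standing upright on the bench, with at least 35 mm of free bench on its sides toward and away from the robot; neighbours stand about 100 mm off to its left and right. Origin: centre of its underside; z along its axis, up.
- block_bush_a: fixed square block of light wood, the smallest of four, for the 26 mm bush: 50 x 50 mm, 16 mm tall, lying on the bench, with one round recess 36 mm across and 10 mm deep in the middle of its top. Origin: centre of its underside; the recess floor is 6 mm above it.
- block_bush_b: fixed square block of light wood, the second smallest of four, for the 36 mm bush: 60 x 60 mm, 16 mm tall, lying on the bench, with one round recess 46 mm across and 10 mm deep in the middle of its top. Origin: centre of its underside; the recess floor is 6 mm above it.
- block_bush_c: fixed square block of light wood, the second largest of four, for the 46 mm bush: 70 x 70 mm, 16 mm tall, lying on the bench, with one round recess 56 mm across and 10 mm deep in the middle of its top. Origin: centre of its underside; the recess floor is 6 mm above it.
- block_bush_d: fixed square block of light wood, the largest of four, for the 56 mm bush: 80 x 80 mm, 16 mm tall, lying on the bench, with one round recess 66 mm across and 10 mm deep in the middle of its top. Origin: centre of its underside; the recess floor is 6 mm above it.
- hex_small: small hexagonal steel spacer nut, open through the middle: 30 mm across the flats, 44 mm tall, standing upright on the bench; stays where it is. Origin: centre of its underside; z up.
- hex_large: large hexagonal steel spacer nut, open through the middle: 44 mm across the flats, 44 mm tall, standing upright on the bench; stays where it is. Origin: centre of its underside; z up.
Mind the look-alikes: they are no part of the job. Leave any green look-alike of the bush_c alone.

How it is judged:
By the outcome, as a careful person would: the job done as asked, in the order asked, and still so for the second after the job is handed in, with the robot touching nothing.
It also fails if it takes over 96 s, if anything falls off the work surface, if the arm or the gripper's body presses on something with over 40 N, if the wrist force passes 120 N, or if a joint passes its speed limit or range.

## Working session

There is one attempt and no reset: what is moved stays moved. The work goes in short steps, Python scripts to look and compute and a tool call to move; the robot and the scene stay as the last step left them, time stands still between calls to the robot, and variables do not carry over. Pictures are saved under pics/ and viewed, and the job is handed in when it is done.

Besides the shell and the picture viewer there is one more tool, called after "Call:" by a JSON object that holds its "op" and its "data", one argument or row to a line. carry_out: Moves the arm, as the interface text tells. Its arguments: {"type":"object","properties":{"offset":{"type":"array","items":{"type":"array","items":{"type":"number"}}},"angular":{"type":"array","items":{"type":"array","items":{"type":"number"}}},"claw":{"type":"array","items":{"type":"number"}},"squeeze":{"type":"number"}},"required":["offset","angular","claw"]}

```bash
ls; mkdir -p pics
python3 - <<'E'
from workcell import arm
import cv2
o=arm.get_obs();print(o)
for c in ["scene","side","wrist"]:
    im=arm.camera(c);cv2.imwrite(f"pics/{c}0.png",im[:,:,::-1]);print(c,arm.calibration(c))
E
```

```text
pics
{'t': 0.0, 'qpos': array([ 5.82982369e+01,  3.02775681e+01,  8.21548555e+01,  3.78788436e-04,
        6.76863399e+01, -1.02285278e+01]), 'joint_vel': array([-0.04235742, -0.01697906,  0.01293876, -0.0865319 , -0.02164384,
        0.0566672 ]), 'joint_efforts': array([ 9.93103604e-04, -4.40028226e+01, -1.76589721e+01,  6.33101701e-02,
        5.81067475e-02, -1.63656591e-04]), 'ee_pos': array([0.22839495, 0.58100937, 0.2168951 ]), 'tool_rot': array([[-9.30587546e-01,  3.66067783e-01, -1.09446305e-03],
       [ 3.66069228e-01,  9.30585956e-01, -1.76032613e-03],
       [ 3.74093259e-04, -2.03878682e-03, -9.99997852e-01]]), 'ft_force': array([-0.84705565,  0.66323783, -0.0199877 ]), 'moment': array([-0.00232404,  0.03830583,  0.02677334]), 'width': 1.000303849566599}
scene {'intrinsics': array([[497.29691438,   0.        , 267.73676492],
       [  0.        , 497.29691438, 207.16689797],
       [  0.        ,   0.        ,   1.        ]]), 'dist': array([-0.06649491,  0.        ,  0.        ,  0.        ,  0.        ]), 'xyz': array([-0.19555309, -0.3460548 ,  0.6245363 ]), 'rotatio
[... 525 characters left out ...]
 [-0.30143806, -0.49391514,  0.81558748],
       [-0.02157109,  0.85868825,  0.51204412]])}
wrist {'intrinsics': array([[344.51137605,   0.        , 279.20794767],
       [  0.        , 344.51137605, 210.84157657],
       [  0.        ,   0.        ,   1.        ]]), 'dist': array([-0.08978244,  0.        ,  0.        ,  0.        ,  0.        ]), 'mount': array([[ 2.59260205e-04,  9.53531054e-01,  3.01294643e-01,
         8.32539740e-02],
       [ 9.99999947e-01, -1.88411058e-04, -2.64207806e-04,
        -1.32135175e-04],
       [-1.95163105e-04,  3.01294696e-01, -9.53531053e-01,
        -1.67125078e-01],
       [ 0.00000000e+00,  0.00000000e+00,  0.00000000e+00,
         1.00000000e+00]])}
```

View pics/scene0.png

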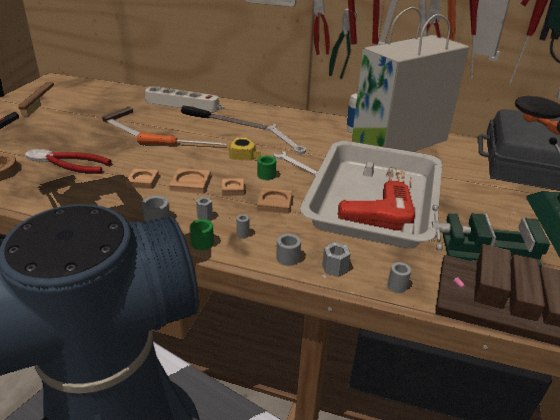

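View pics/side0.png

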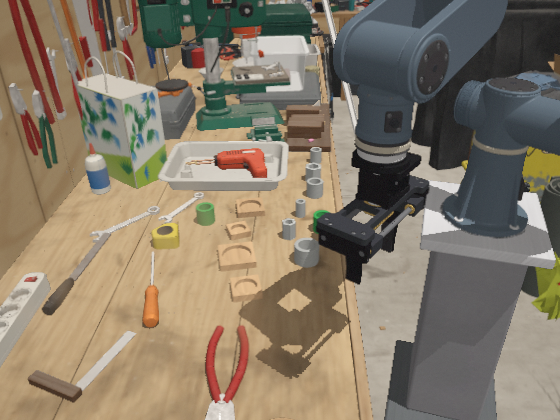

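View pics/wrist0.png

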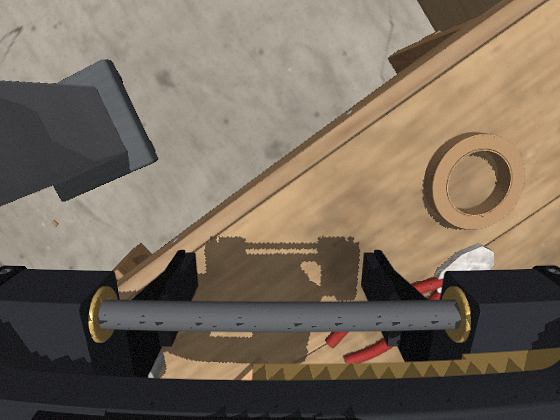

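```bash
cat > h.py <<'E'
import numpy as np,cv2
from workcell import arm
def proj(P,cam,T=None):
    c=arm.calibration(cam)
    if cam=="wrist":
        o=T; M=c["mount"]; R=o["tool_rot"]@M[:3,:3]; t=o["tool_rot"]@M[:3,3]+o["ee_pos"]
    else: R=c["rotation"];t=c["xyz"]
    q=(np.atleast_2d(P)-t)@R; q=q*[1,-1,-1]
    p,_=cv2.projectPoints(q.reshape(-1,1,3),np.zeros(3),np.zeros(3),c["intrinsics"],c["dist"])
    return p.reshape(-1,2)
def ray(uv,cam,z,T=None):
    c=arm.calibration(cam)
    if cam=="wrist":
        o=T; M=c["mount"]; R=o["tool_rot"]@M[:3,:3]; t=o["tool_rot"]@M[:3,3]+o["ee_pos"]
    else: R=c["rotation"];t=c["xyz"]
    n=cv2.undistortPoints(np.array(uv,float).reshape(1,1,2),c["intrinsics"],c["dist"])[0,0]
    d=R@np.array([n[0],-n[1],-1.]); return t+d*(z-t[2])/d[2]
E
python3 - <<'E'
from h import *
import pickle
res={}
for c in ["scene","side"]:
    arm.camera(c)
    for n in ["bush_a","block_bush_a","hex_small","hex_large"]:
        r=arm.cut_out(c,n)
        res[c,n]=r
        for x in r:
            l,t,w,h=x["box"]; z={"b":.022}.get(n[0],.022)
            if "block" in n:z=.008
            ys,xs=np.nonzero(x["pixels"])
            print(c,n,round(x["p"],2),np.round(x["box"]),np.round(ray((xs.mean(),ys.mean()),c,z)[:2],3))
pickle.dump(res,open("res.pkl","wb"))
for c in ["scene","side"]:
  im=cv2.imread(f"pics/{c}0.png")
  cr=im[150:310,110:430] if c=="scene" else im[130:310,190:350]
  f=2.5 if c=="scene" else 3.3
  cv2.imwrite(f"pics/{c}crop.png",cv2.resize(cr,None,fx=f,fy=f,interpolation=cv2.INTER_CUBIC))
print(arm.get_obs()["t"])
E
```

```text
scene bush_a 0.93 [190. 217.  22.  34.] [0.385 0.183]
scene bush_a 0.73 [140. 194.  30.  29.] [0.4   0.321]
scene bush_a 0.7 [275. 232.  28.  32.] [0.445 0.018]
scene bush_a 0.66 [254. 154.  22.  24.] [0.679 0.226]
scene bush_a 0.6 [391. 263.  20.  29.] [ 0.493 -0.187]
scene block_bush_a 0.93 [262. 191.  31.  22.] [0.588 0.142]
scene block_bush_a 0.9 [172. 170.  39.  23.] [0.545 0.352]
scene block_bush_a 0.85 [125. 171.  36.  17.] [0.486 0.45 ]
scene block_bush_a 0.59 [224. 178.  16.  20.] [0.578 0.251]
scene hex_small 0.7 [195. 197.  18.  24.] [0.457 0.236]
scene hex_large 0.69 [321. 241.  28.  36.] [ 0.471 -0.07 ]
side bush_a 0.84 [305. 174.  20.  24.] [0.449 0.017]
side bush_a 0.82 [294. 239.  25.  31.] [0.396 0.314]
side bush_a 0.76 [292. 198.  14.  20.] [0.46  0.132]
side bush_a 0.67 [195. 203.  21.  20.] [0.685 0.224]
side bush_a 0.54 [311. 146.   9.  19.] [ 0.495 -0.189]
side block_bush_a 0.93 [224. 222.  28.  17.] [0.583 0.253]
side block_bush_a 0.93 [216. 242.  39.  31.] [0.549 0.352]
side block_bush_a 0.61 [230. 275.  33.  28.] [0.489 0.452]
side hex_small 0.53 [283. 220.  12.  22.] [0.46  0.234]
side hex_large 0.57 [238. 198.  24.  21.] [0.585 0.165]
side hex_large 0.48 [304. 163.  17.  16.] [ 0.479 -0.085]
0.65
```

View pics/scenecrop.png

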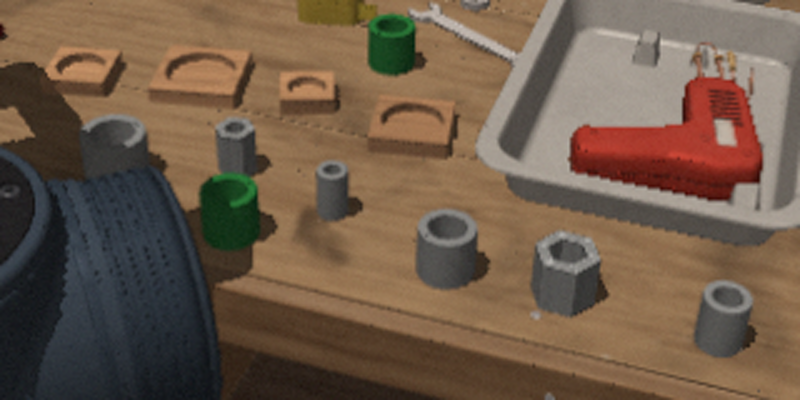

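View pics/sidecrop.png

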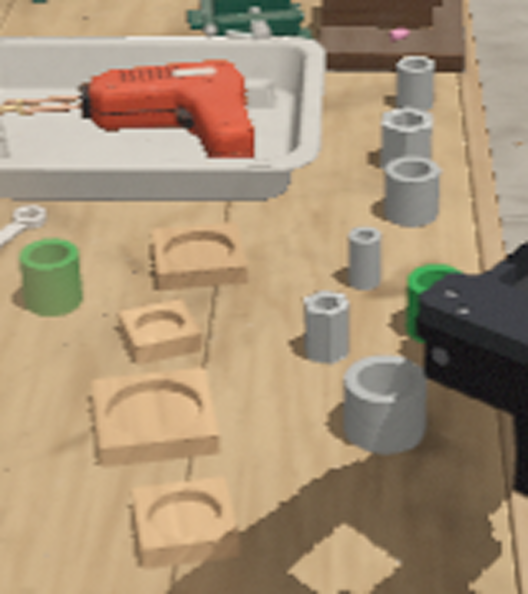

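```bash
cat > fit.py <<'E'
from h import *
import pickle
from scipy.optimize import minimize
def mask(P,cam,T=None):
    m=np.zeros((420*4,560*4),np.uint8)
    p=proj(P,cam,T); cv2.fillConvexPoly(m,cv2.convexHull(((p+.5)*4).astype(np.int32)),1); return cv2.resize(m.astype(np.float32),(560,420),interpolation=cv2.INTER_AREA)
a=np.linspace(0,2*np.pi,60,endpoint=False)
def cyl(x,y,d,z0=0,z1=.044): 
    C=np.c_[x+d/2*np.cos(a),y+d/2*np.sin(a)]
    return np.r_[np.c_[C,0*a+z0],np.c_[C,0*a+z1]]
def blk(x,y,th,s):
    c=np.array([[1,1],[1,-1],[-1,-1],[-1,1]])*s/2; R=np.array([[np.cos(th),-np.sin(th)],[np.sin(th),np.cos(th)]])
    c=c@R.T+[x,y]; return np.r_[np.c_[c,np.zeros(4)],np.c_[c,np.full(4,.016)]]
def fitone(kind,size,x0,obs): # obs list of (cam,T,pixelmask)
    def f(v):
        P=cyl(v[0],v[1],size) if kind=="c" else blk(v[0],v[1],v[2]/10,size)
        s=0
        for cam,T,m in obs:
            r=mask(P,cam,T); s+=np.abs(r-m).sum()/m.sum()
        return s
    v0=list(x0)+([0.] if kind!="c" else [])
    n=len(v0);best=None
    for t in ([0.] if kind=="c" else [-3.,0.,3.]):
        if n==3:v0[2]=t
        S=np.array([v0]+[np.array(v0)+np.eye(n)[i]*([.006,.006,2][i]) for i in range(n)])
        r=minimize(f,v0,method="Nelder-Mead",options=dict(initial_simplex=S,xatol=1e-4,fatol=1e-4))
        if best is None or r.fun<best.fun:best=r
    return best
E
cat > run1.py <<'E'
from fit import *
res=pickle.load(open("res.pkl","rb"))
items=dict(A=("c",.026,(.46,.132)),B=("c",.036,(.494,-.188)),C=("c",.046,(.447,.018)),D=("c",.056,(.398,.318)),
 ba=("b",.05,(.58,.252)),bb=("b",.06,(.488,.451)),bc=("b",.07,(.588,.142)),bd=("b",.08,(.547,.352)))
for k,(kind,s,x0) in items.items():
    for cams in (["scene"],["side"],["scene","side"]):
        obs=[]
        for c in cams:
            for n in (["bush_a"] if kind=="c" else ["block_bush_a"]):
                for x in res[c,n]:
                    ys,xs=np.nonzero(x["pixels"]); q=ray((xs.mean(),ys.mean()),c,.02 if kind=="c" else .008)[:2]
                    if np.hypot(*(q-x0))<.03: obs.append((c,None,x["pixels"].astype(np.float32)))
        if len(obs)<len(cams): continue
        r=fitone(kind,s,x0,obs); print(k,cams,np.round(r.x[:2]*1000,1),r.x[2:],round(r.fun,2))
E
python3 run1.py
```

```text
A ['side'] [459.9 132.4] [] 0.09
B ['scene'] [ 493.2 -186.9] [] 0.06
B ['side'] [ 495.1 -189.1] [] 0.2
B ['scene', 'side'] [ 493.9 -186.7] [] 0.28
C ['scene'] [444.6  17.9] [] 0.07
C ['side'] [449.3  16.5] [] 0.04
C ['scene', 'side'] [448.1  19. ] [] 0.18
D ['scene'] [404.3 325.9] [] 0.42
D ['side'] [395.6 312.5] [] 0.06
D ['scene', 'side'] [395.1 314.3] [] 0.51
ba ['scene'] [578.5 251.1] [6.55292601] 0.06
ba ['side'] [583.3 252.6] [-9.26525479] 0.06
ba ['scene', 'side'] [581.3 252.9] [6.24337275] 0.21
bb ['scene'] [487.2 450. ] [4.80273442] 0.04
bb ['side'] [490.4 450.8] [4.43500537] 0.07Traceback (most recent call last):
  File "run1.py", line 14, in <module>
    r=fitone(kind,s,x0,obs); print(k,cams,np.round(r.x[:2]*1000,1),r.x[2:],round(r.fun,2))
  File "fit.py", line 26, in fitone
    r=minimize(f,v0,method="Nelder-Mead",options=dict(initial_simplex=S,xatol=1e-4,fatol=1e-4))
    res = _minimize_neldermead(fun, x0, args, callback, bounds=bounds,
                               **options)
    fxr = func(xr)
    fx = function(np.copy(x), *(wrapper_args + args))
  File "fit.py", line 19, in f
    r=mask(P,cam,T); s+=np.abs(r-m).sum()/m.sum()
  File "fit.py", line 6, in mask
    p=proj(P,cam,T); cv2.fillConvexPoly(m,cv2.convexHull(((p+.5)*4).astype(np.int32)),1); return cv2.resize(m.astype(np.float32),(560,420),interpolation=cv2.INTER_AREA)
  File "h.py", line 4, in proj
    c=arm.calibration(cam)
ValueError: time passes only in moves, steps and waits
```

```bash
sed -i 's/^def proj/_c={}\nimport os,pickle as _p\ndef cal(n):\n    f=f"cal_{n}.pkl"\n    if not os.path.exists(f): _p.dump(arm.calibration(n),open(f,"wb"))\n    if n not in _c:_c[n]=_p.load(open(f,"rb"))\n    return _c[n]\ndef proj/; s/c=arm.calibration(cam)/c=cal(cam)/' h.py
cat >> h.py <<'E'
from scipy.spatial.transform import Rotation as Ro
RD=np.array([[0,1,0],[1,0,0],[0,0,-1.]])
def go(target,R=RD):
    o=arm.get_obs(); Rt=o["tool_rot"]
    print("t",round(o["t"],2),"ee",np.round(o["ee_pos"]*1000,1),"w",round(o["width"]*87,1),"F",np.round(o["ft_force"],1))
    print("offset",np.round(Rt.T@(np.array(target)-o["ee_pos"])*1000,1),"ang",np.round(Ro.from_matrix(Rt.T@R).as_rotvec(degrees=True),2))
E
python3 -c "
from h import *
[cal(c) for c in ('scene','side','wrist')]
go([.5,.28,.25])"
```

```text
t 0.65 ee [228.8 581.6 217.9] w 87.3 F [0.9 0.6 0.1]
offset [-362.8 -181.4  -32.2] ang [ 0.   -0.   68.53]
```

Call:
{"op": "carry_out", "data": {
  "offset": [
    [-36,-18,-3],
    [-72,-36,-6],
    [-109,-54,-10],
    [-145,-72,-13],
    [-181,-90,-16],
    [-218,-109,-19],
    [-254,-127,-22],
    [-290,-145,-26],
    [-327,-163,-29],
    [-363,-181,-32]
  ],
  "angular": [
    [0,0,6.85],
    [0,0,13.7],
    [0,0,20.55],
    [0,0,27.4],
    [0,0,34.25],
    [0,0,41.1],
    [0,0,47.95],
    [0,0,54.8],
    [0,0,61.65],
    [0,0,68.5]
  ],
  "claw": [87,87,87,87,87,87,87,87,87,87]
}}

```text
t: 1.48
ee_pos: [0.5016, 0.2786, 0.2504]
tool_rot: [[0.006, 1.0, 0.001], [1.0, -0.006, 0.0], [0.0, 0.001, -1.0]]
ft_force: [0.1, -0.0, -0.3]
width: 0.999
```

```bash
cat > look.py <<'E'
import sys
from fit import *
tag=sys.argv[1]
o=arm.get_obs(); im=arm.camera("wrist"); o2=arm.get_obs(); print(np.abs(o["ee_pos"]-o2["ee_pos"])*1000, o2["t"])
cv2.imwrite(f"pics/w{tag}.png",im[:,:,::-1])
out=[]
for n in ["bush_a","block_bush_a","hex_small","hex_large"]:
    for x in arm.cut_out("wrist",n):
        ys,xs=np.nonzero(x["pixels"]); z=.008 if "block" in n else .03
        if len(xs)<10: continue
        g=im[x["pixels"]].mean(0)
        print(n,round(x["p"],2),np.round(x["box"]),len(xs),np.round(ray((xs.mean(),ys.mean()),"wrist",z,o)[:2]*1000,0),"rgb",np.round(g))
        out.append((n,x))
pickle.dump((o,out,im),open(f"w{tag}.pkl","wb"))
E
python3 look.py 1
```

```text
[6.86800054 5.46248047 0.7657241 ] 1.5333
bush_a 0.96 [234. 272.  21.  32.] 567 [457. 138.] rgb [84. 85. 83.]
bush_a 0.87 [401. 198.  47.  46.] 1667 [679. 227.] rgb [37. 78. 43.]
bush_a 0.82 [224. 336.  36.  48.] 1188 [446.  25.] rgb [95. 96. 95.]
bush_a 0.81 [155. 125.  58.  51.] 1928 [393. 314.] rgb [150. 150. 147.]
bush_a 0.7 [169. 230.  40.  42.] 849 [394. 195.] rgb [33. 78. 42.]
bush_a 0.27 [319. 168.  54.  51.] 1704 [577. 259.] rgb [137. 108.  81.]
block_bush_a 0.95 [229.   0.  75.  59.] 2948 [487. 447.] rgb [230. 194. 145.]
block_bush_a 0.86 [273.  61.  92.  96.] 5113 [548. 353.] rgb [229. 188. 140.]
block_bush_a 0.78 [318. 167.  56.  54.] 1736 [582. 254.] rgb [138. 109.  82.]
block_bush_a 0.66 [315. 240.  50.  65.] 2260 [584. 146.] rgb [109.  85.  64.]
hex_small 0.67 [229. 198.  29.  32.] 818 [458. 237.] rgb [116. 117. 114.]
```

View pics/w1.png

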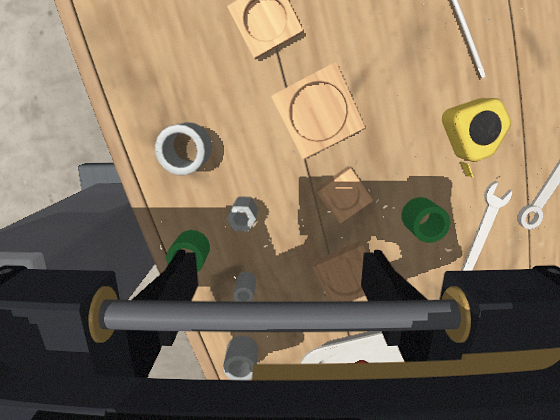

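```bash
python3 look.py 2
cat > run2.py <<'E'
import sys
from fit import *
items=dict(A=("c",.026,(.457,.135)),B=("c",.036,(.494,-.188)),C=("c",.046,(.447,.018)),D=("c",.056,(.396,.314)),
 ba=("b",.05,(.58,.254)),bb=("b",.06,(.488,.449)),bc=("b",.07,(.585,.144)),bd=("b",.08,(.547,.352)))
o,out,im=pickle.load(open(f"w{sys.argv[1]}.pkl","rb"))
for k in sys.argv[2:]:
    kind,s,x0=items[k]
    for n,x in out:
        if n!=("bush_a" if kind=="c" else "block_bush_a"): continue
        ys,xs=np.nonzero(x["pixels"]); q=ray((xs.mean(),ys.mean()),"wrist",.03 if kind=="c" else .008,o)[:2]
        if np.hypot(*(q-x0))<.03:
            r=fitone(kind,s,x0,[("wrist",o,x["pixels"].astype(np.float32))]); print(k,np.round(r.x[:2]*1000,1),np.round(r.x[2:]*5.73),round(r.fun,3))
E
python3 run2.py 2 A C D ba bc bd bb
```

```text
[0.588841   0.61725934 0.04482986] 1.7833
bush_a 0.92 [158. 124.  57.  53.] 1942 [393. 314.] rgb [150. 151. 147.]
bush_a 0.9 [222. 337.  39.  43.] 1175 [446.  26.] rgb [93. 95. 93.]
bush_a 0.87 [234. 273.  23.  32.] 566 [457. 138.] rgb [84. 85. 83.]
bush_a 0.83 [168. 232.  44.  43.] 906 [393. 195.] rgb [34. 78. 42.]
bush_a 0.79 [402. 197.  50.  48.] 1557 [679. 227.] rgb [33. 77. 42.]
block_bush_a 0.85 [320. 171.  55.  53.] 1711 [581. 254.] rgb [137. 108.  81.]
block_bush_a 0.71 [312. 239.  55.  62.] 2198 [583. 147.] rgb [108.  85.  64.]
block_bush_a 0.64 [234.   0.  72.  65.] 3003 [487. 447.] rgb [230. 195. 145.]
hex_small 0.73 [232. 197.  27.  33.] 812 [458. 237.] rgb [115. 116. 113.]
hex_small 0.45 [274.  64.  92.  96.] 5061 [545. 354.] rgb [230. 188. 140.]
A [456.2 133.6] [] 0.17
C [445.7  19. ] [] 0.169
D [393.1 314. ] [] 0.275
ba [581.1 253.5] [38.] 0.051
bc [589.  143.4] [24.] 0.302
bb [487.1 451.4] [28.] 0.023
```

Candidates in the scene picture: round grey tubes at (243,226) smallest, (399,277), (289,249) and (156,209) largest. Not wanted: hex nuts at (205,208) and (336,260), green tubes at (202,234) and (267,167). bush_a is (243,226), and the crop confirms it is a narrow, plain, round grey tube.

```bash
python3 -c "
from h import *
go([.457,.1335,.14])"
```

```text
t 1.98 ee [499.1 281.4 249.8] w 86.7 F [-0.5 -0.3  1.4]
offset [-147.8  -42.5  109.8] ang [-0.03 -0.    0.18]
```

Call:
{"op": "carry_out", "data": {
  "offset": [
    [-37,-11,27],
    [-74,-21,55],
    [-111,-32,82],
    [-148,-42,110],
    [-148,-42,110],
    [-148,-42,110],
    [-148,-42,110],
    [-148,-42,110],
    [-148,-42,110],
    [-148,-42,110]
  ],
  "angular": [
    [0,0,0.1],
    [0,0,0.2],
    [0,0,0.2],
    [0,0,0.2],
    [0,0,0.2],
    [0,0,0.2],
    [0,0,0.2],
    [0,0,0.2],
    [0,0,0.2],
    [0,0,0.2]
  ],
  "claw": [60,60,60,60,60,60,60,60,60,60]
}}

```text
t: 2.82
ee_pos: [0.4588, 0.1346, 0.1408]
tool_rot: [[-0.002, 1.0, 0.003], [1.0, 0.002, 0.0], [0.0, 0.003, -1.0]]
ft_force: [-0.7, -0.3, 0.3]
width: 0.69
```

```bash
python3 look.py 3; python3 run2.py 3 A
python3 - <<'E'
from h import *
go([.457,.1335,.033])
E
```

```text
[0.29338567 0.1192481  0.15993139] 2.8667
bush_a 0.71 [241. 285.  53.  71.] 1306 [446.  18.] rgb [143. 144. 141.]
bush_a 0.64 [159. 119.  63.  60.] 2645 [386. 183.] rgb [ 48. 103.  58.]
bush_a 0.63 [504.  71.  55.  59.] 2853 [668. 225.] rgb [ 60. 137.  75.]
bush_a 0.58 [258. 181.  34.  48.] 1056 [456. 134.] rgb [109. 111. 109.]
bush_a 0.57 [166.   0.  62.  16.] 788 [398. 288.] rgb [112. 113. 111.]
block_bush_a 0.89 [374. 140. 100. 103.] 6301 [591. 144.] rgb [174. 143. 108.]
block_bush_a 0.68 [384.  15.  88.  89.] 4367 [582. 254.] rgb [235. 210. 162.]
block_bush_a 0.2 [260. 186.  30.  39.] 1061 [456. 128.] rgb [110. 110. 108.]
hex_small 0.95 [258.  56.  42.  43.] 1135 [457. 236.] rgb [223. 224. 223.]
hex_large 0.67 [278. 356.  25.   7.] 139 [470. -27.] rgb [113. 114. 113.]
A [456.  134.1] [] 0.08
t 3.07 ee [457.8 133.8 140.1] w 59.8 F [-0.2  0.2 -0.2]
offset [ -0.3  -0.8 107.1] ang [ 0.02 -0.01  0.02]
```

View pics/w3.png

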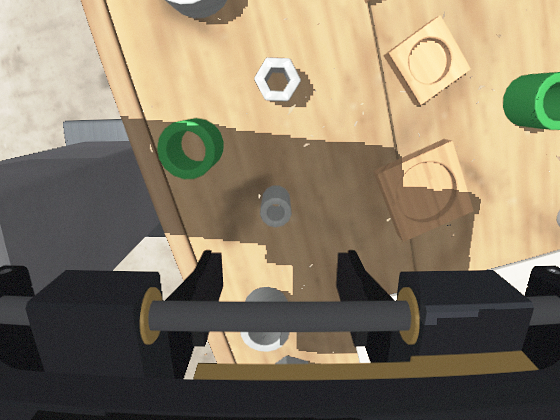

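Call:
{"op": "carry_out", "data": {
  "offset": [
    [0,-1,30],
    [0,-1,60],
    [0,-1,90],
    [0,-1,107],
    [0,-1,107],
    [0,-1,107],
    [0,-1,107],
    [0,-1,107],
    [0,-1,107],
    [0,-1,107]
  ],
  "angular": [
    [0,0,0],
    [0,0,0],
    [0,0,0],
    [0,0,0],
    [0,0,0],
    [0,0,0],
    [0,0,0],
    [0,0,0],
    [0,0,0],
    [0,0,0]
  ],
  "claw": [60,60,60,60,60,60,10,10,10,10],
  "squeeze": 40
}}

```text
t: 3.9
ee_pos: [0.4576, 0.1339, 0.0342]
tool_rot: [[-0.0, 1.0, 0.003], [1.0, 0.0, 0.0], [0.0, 0.003, -1.0]]
ft_force: [0.2, -0.0, 0.2]
width: 0.47
```

```bash
python3 run2.py 3 ba bc; python3 run2.py 2 ba bc;python3 - <<'E'
from h import *
go([.4565,.134,.14])
E
```

```text
ba [581.1 253.4] [37.] 0.022
bc [590.8 142.8] [25.] 0.024
ba [581.1 253.5] [38.] 0.051
bc [589.  143.4] [24.] 0.302
t 3.9 ee [457.6 133.9  34.2] w 40.9 F [ 0.2 -0.   0.2]
offset [   0.2   -0.8 -105.8] ang [ 0.16 -0.01  0.03]
```

Call:
{"op": "carry_out", "data": {
  "offset": [
    [0,0,0],
    [0,0,0],
    [0,0,0],
    [0,0,0],
    [0,0,0],
    [0,0,-10],
    [0,0,-35],
    [0,0,-60],
    [0,0,-76],
    [0,0,-76]
  ],
  "angular": [
    [0,0,0],
    [0,0,0],
    [0,0,0],
    [0,0,0],
    [0,0,0],
    [0,0,0],
    [0,0,0],
    [0,0,0],
    [0,0,0],
    [0,0,0]
  ],
  "claw": [10,10,10,10,10,10,10,10,10,10]
}}

```text
t: 4.73
ee_pos: [0.4595, 0.1341, 0.1133]
tool_rot: [[-0.001, 1.0, 0.009], [1.0, 0.001, 0.001], [0.001, 0.009, -1.0]]
ft_force: [0.3, 0.3, -0.7]
width: 0.274
```

```bash
python3 -c "
from h import *
go([.5815,.2535,.11])"
```

```text
t 4.73 ee [459.5 134.1 113.3] w 23.8 F [ 0.3  0.3 -0.7]
offset [119.4 122.1   4.5] ang [ 0.54 -0.03  0.03]
```

Call:
{"op": "carry_out", "data": {
  "offset": [
    [24,24,1],
    [48,49,2],
    [72,73,3],
    [96,98,4],
    [119,122,4],
    [119,122,4],
    [119,122,4],
    [119,122,4],
    [119,122,4],
    [119,122,4]
  ],
  "angular": [
    [0.5,0,0],
    [0.5,0,0],
    [0.5,0,0],
    [0.5,0,0],
    [0.5,0,0],
    [0.5,0,0],
    [0.5,0,0],
    [0.5,0,0],
    [0.5,0,0],
    [0.5,0,0]
  ],
  "claw": [10,10,10,10,10,10,10,10,10,10]
}}

```text
t: 5.57
ee_pos: [0.58, 0.2521, 0.11]
tool_rot: [[0.0, 1.0, -0.002], [1.0, -0.0, -0.0], [-0.0, -0.002, -1.0]]
ft_force: [-0.1, -0.2, -0.9]
width: 0.269
```

```bash
python3 look.py 4; python3 run2.py 4 ba; python3 -c "
from h import *
go([.5815,.2535,.04])"
```

```text
[0.37752638 0.06272693 0.26852271] 5.6167
bush_a 0.88 [256. 223.  45.  75.] 2833 [579. 216.] rgb [93. 95. 93.]
bush_a 0.8 [ 33. 257.  64.  43.] 2194 [400. 197.] rgb [35. 80. 44.]
bush_a 0.7 [369. 210.  76.  61.] 3371 [679. 231.] rgb [38. 83. 46.]
bush_a 0.59 [  0. 103.  83.  74.] 5502 [400. 314.] rgb [119. 121. 119.]
block_bush_a 0.78 [160.   0. 146. 156.] 12709 [546. 354.] rgb [238. 206. 155.]
block_bush_a 0.65 [254. 284.  67.  79.] 1932 [584. 128.] rgb [115.  91.  69.]
block_bush_a 0.56 [238. 164.  90.  71.] 3518 [581. 257.] rgb [160. 131.  98.]
hex_small 0.97 [ 99. 209.  57.  52.] 2270 [459. 237.] rgb [91. 92. 91.]
hex_large 0.66 [254. 286.  65.  81.] 1970 [584. 145.] rgb [114.  90.  69.]
ba [581.  253.5] [37.] 0.181
t 5.82 ee [581.3 252.7 110.7] w 23.6 F [-0.3  0.4 -0.1]
offset [ 0.7  0.1 70.7] ang [ 0.04 -0.03  0.  ]
```

View pics/w4.png

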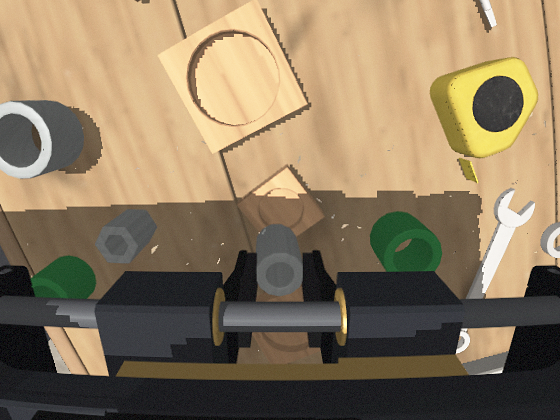

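Call:
{"op": "carry_out", "data": {
  "offset": [
    [0.5,0,20],
    [0.5,0,40],
    [0.5,0,55],
    [0.5,0,63],
    [0.5,0,67],
    [0.5,0,70],
    [0.5,0,70],
    [0.5,0,70],
    [0.5,0,70],
    [0.5,0,70]
  ],
  "angular": [
    [0,0,0],
    [0,0,0],
    [0,0,0],
    [0,0,0],
    [0,0,0],
    [0,0,0],
    [0,0,0],
    [0,0,0],
    [0,0,0],
    [0,0,0]
  ],
  "claw": [10,10,10,10,10,10,10,10,10,60]
}}

```text
t: 6.65
ee_pos: [0.5819, 0.2534, 0.0414]
tool_rot: [[-0.0, 1.0, 0.002], [1.0, 0.0, 0.001], [0.001, 0.002, -1.0]]
ft_force: [0.0, 0.3, 0.2]
width: 0.296
```

```bash
python3 -c "
from h import *
go([.582,.254,.15])"
```

```text
t 6.65 ee [581.9 253.4  41.4] w 25.7 F [0.  0.3 0.2]
offset [   0.7    0.3 -108.6] ang [ 0.12 -0.05  0.  ]
```

Call:
{"op": "carry_out", "data": {
  "offset": [
    [0,0,0],
    [0,0,0],
    [0,0,0],
    [0,0,0],
    [0,0,-20],
    [0,0,-50],
    [0,0,-90],
    [0,0,-110],
    [0,0,-110],
    [0,0,-110]
  ],
  "angular": [
    [0,0,0],
    [0,0,0],
    [0,0,0],
    [0,0,0],
    [0,0,0],
    [0,0,0],
    [0,0,0],
    [0,0,0],
    [0,0,0],
    [0,0,0]
  ],
  "claw": [60,60,60,60,60,60,60,60,60,70]
}}

```text
t: 7.48
ee_pos: [0.5825, 0.2535, 0.153]
tool_rot: [[-0.0, 1.0, 0.006], [1.0, 0.0, 0.002], [0.002, 0.006, -1.0]]
ft_force: [-1.1, -0.5, -0.8]
width: 0.711
```

```bash
python3 look.py 5; python3 -c "
from h import *
go([.493,-.187,.15])"
```

```text
[1.33344952 0.34766092 1.73420275] 7.5333
bush_a 0.87 [357. 198.  64.  65.] 2573 [679. 227.] rgb [36. 83. 45.]
bush_a 0.73 [ 49. 240.  63.  43.] 1530 [395. 198.] rgb [35. 79. 44.]
bush_a 0.7 [259. 182.  33.  42.] 1016 [580. 252.] rgb [99. 98. 96.]
bush_a 0.6 [ 23. 104.  84.  65.] 4456 [395. 315.] rgb [129. 131. 129.]
block_bush_a 0.71 [237. 160.  78.  73.] 2165 [581. 256.] rgb [174. 143. 108.]
block_bush_a 0.7 [141.   0.  38.  17.] 405 [481. 417.] rgb [170. 144. 108.]
block_bush_a 0.64 [172.  18. 131. 135.] 9535 [545. 354.] rgb [236. 202. 151.]
block_bush_a 0.59 [240. 254.  84.  89.] 2811 [587. 157.] rgb [112.  89.  67.]
block_bush_a 0.22 [116. 199.  50.  44.] 1706 [450. 229.] rgb [90. 91. 89.]
hex_small 0.64 [118. 197.  48.  46.] 1694 [459. 236.] rgb [90. 91. 89.]
t 7.73 ee [580.4 253.  149.5] w 69.1 F [-0.3 -0.5  0.3]
offset [-4.40e+02 -8.75e+01 -4.00e-01] ang [-0.09  0.    0.  ]
```

View pics/w5.png

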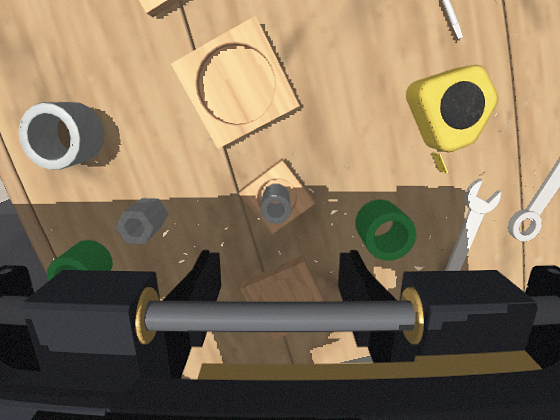

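Call:
{"op": "carry_out", "data": {
  "offset": [
    [-41,-20,-10],
    [-82,-40,-10],
    [-123,-60,-10],
    [-164,-80,-10],
    [-205,-87,-10],
    [-246,-87,-10],
    [-287,-87,-10],
    [-328,-87,-5],
    [-369,-87,0],
    [-410,-87,0]
  ],
  "angular": [
    [0,0,0],
    [0,0,0],
    [0,0,0],
    [0,0,0],
    [0,0,0],
    [0,0,0],
    [0,0,0],
    [0,0,0],
    [0,0,0],
    [0,0,0]
  ],
  "claw": [70,70,70,70,70,70,70,70,70,70]
}}

```text
t: 8.57
ee_pos: [0.4922, -0.1452, 0.1486]
tool_rot: [[0.0, 1.0, -0.004], [1.0, -0.0, 0.001], [0.001, -0.004, -1.0]]
ft_force: [0.9, 0.4, -0.5]
width: 0.803
```

```bash
python3 look.py 6; python3 run2.py 6 C B;python3 -c "
from h import *
go([.493,-.187,.033])"
```

```text
[2.35146158 8.74650108 0.34188654] 8.6167
bush_a 0.9 [183.   0.  68.  36.] 1352 [449.   4.] rgb [89. 90. 89.]
bush_a 0.89 [260. 218.  39.  56.] 1730 [ 492. -185.] rgb [92. 93. 91.]
hex_large 0.66 [219.  80.  64.  67.] 2190 [470. -70.] rgb [200. 202. 199.]
C [445.5  19.6] [] 0.235
B [ 492.1 -186.2] [] 0.082
t 8.82 ee [ 492.5 -143.2  149. ] w 70.0 F [0.2 0.7 0. ]
offset [-44.   1. 116.] ang [-0.23 -0.1  -0.07]
```

View pics/w6.png

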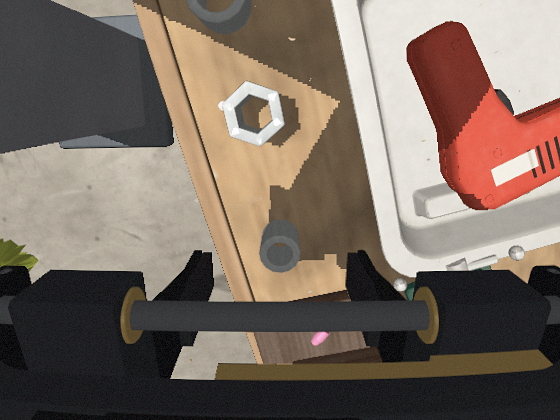

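```bash
python3 -c "
from h import *
for uv,z in [((437,312),.0),((446,262),.0),((478,298),.02),((485,248),.08),((478,298),.0)]: print(uv,np.round(ray(uv,'scene',z),3))
for uv,z in [((290,127),.02),((330,150),.0),((288,150),0)]: print(uv,np.round(ray(uv,'side',z),3))
go([.4925,-.187,.13])"
python3 - <<'E'
import cv2
a=cv2.imread('pics/scene0.png')[220:340,360:560];b=cv2.imread('pics/side0.png')[80:200,250:350]
cv2.imwrite('pics/sc2.png',cv2.resize(a,None,fx=4,fy=4));cv2.imwrite('pics/si2.png',cv2.resize(b,None,fx=5,fy=5))
E
```

```text
(437, 312) [ 0.471 -0.27   0.   ]
(446, 262) [ 0.612 -0.242  0.   ]
(478, 298) [ 0.523 -0.322  0.02 ]
(485, 248) [ 0.586 -0.302  0.08 ]
(478, 298) [ 0.546 -0.321  0.   ]
(290, 127) [ 0.638 -0.4    0.02 ]
(330, 150) [ 0.468 -0.287  0.   ]
(288, 150) [ 0.602 -0.251 -0.   ]
t 8.82 ee [ 492.5 -143.2  149. ] w 70.0 F [0.2 0.7 0. ]
offset [-43.8   0.1  19. ] ang [-0.23 -0.1  -0.07]
```

View pics/sc2.png

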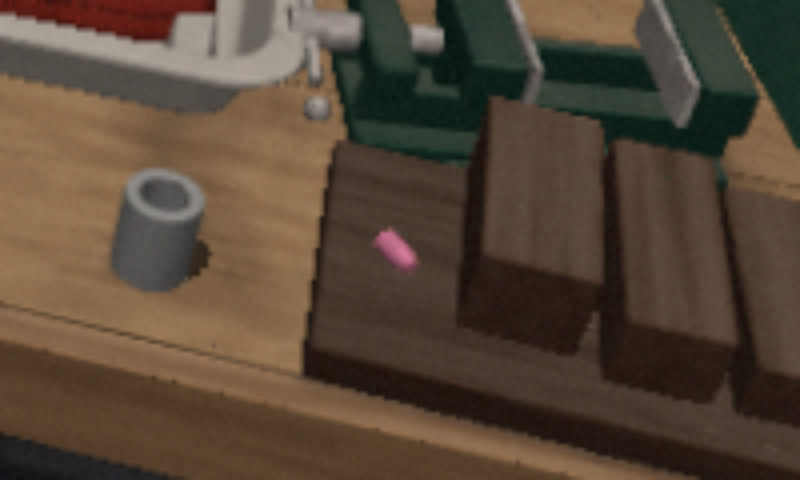

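View pics/si2.png

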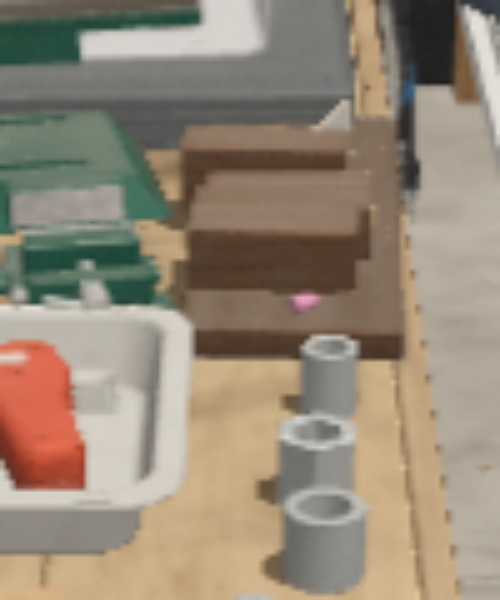

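Call:
{"op": "carry_out", "data": {
  "offset": [
    [-22,0,10],
    [-44,0,19],
    [-44,0,19],
    [-44,0,19],
    [-44,0,19],
    [-44,0,19],
    [-44,0,19],
    [-44,0,19],
    [-44,0,19],
    [-44,0,19]
  ],
  "angular": [
    [-0.2,-0.1,0],
    [-0.2,-0.1,0],
    [-0.2,-0.1,0],
    [-0.2,-0.1,0],
    [-0.2,-0.1,0],
    [-0.2,-0.1,0],
    [-0.2,-0.1,0],
    [-0.2,-0.1,0],
    [-0.2,-0.1,0],
    [-0.2,-0.1,0]
  ],
  "claw": [65,65,65,65,65,65,65,65,65,65]
}}

```text
t: 9.65
ee_pos: [0.4925, -0.1869, 0.1302]
tool_rot: [[0.001, 1.0, -0.0], [1.0, -0.001, -0.0], [-0.0, -0.0, -1.0]]
ft_force: [-0.5, 0.0, -0.0]
width: 0.747
```

```bash
python3 look.py 7; python3 run2.py 7 C B;python3 -c "
from h import *
go([.4925,-.187,.033])"
```

```text
[0.04291536 0.12983364 0.04582228] 9.7
bush_a 0.81 [255. 180.  46.  58.] 1795 [ 492. -186.] rgb [ 99. 101.  99.]
hex_large 0.66 [214.  17.  68.  76.] 3071 [471. -68.] rgb [190. 191. 189.]
B [ 492.3 -186.3] [] 0.171
t 9.9 ee [ 492.4 -187.3  130. ] w 65.4 F [-1.4  0.6 -0.1]
offset [ 0.3  0.1 97. ] ang [-0.02  0.   -0.08]
```

Call:
{"op": "carry_out", "data": {
  "offset": [
    [0.5,0,30],
    [0.5,0,60],
    [0.5,0,88],
    [0.5,0,97],
    [0.5,0,97],
    [0.5,0,97],
    [0.5,0,97],
    [0.5,0,97],
    [0.5,0,97],
    [0.5,0,97]
  ],
  "angular": [
    [0,0,0],
    [0,0,0],
    [0,0,0],
    [0,0,0],
    [0,0,0],
    [0,0,0],
    [0,0,0],
    [0,0,0],
    [0,0,0],
    [0,0,0]
  ],
  "claw": [60,60,60,60,20,20,20,20,20,20]
}}

```text
t: 10.73
ee_pos: [0.4929, -0.1873, 0.0344]
tool_rot: [[0.001, 1.0, 0.001], [1.0, -0.001, -0.001], [-0.001, 0.001, -1.0]]
ft_force: [-0.8, 0.1, 6.1]
width: 0.391
```

Call:
{"op": "carry_out", "data": {
  "offset": [
    [0,0,0],
    [0,0,0],
    [0,0,0],
    [0,0,-5],
    [0,0,-35],
    [0,0,-75],
    [0,0,-90],
    [0,0,-90],
    [0,0,-90],
    [0,0,-90]
  ],
  "angular": [
    [0,0,0],
    [0,0,0],
    [0,0,0],
    [0,0,0],
    [0,0,0],
    [0,0,0],
    [0,0,0],
    [0,0,0],
    [0,0,0],
    [0,0,0]
  ],
  "claw": [20,20,20,20,20,20,20,20,20,20]
}}

```text
t: 11.57
ee_pos: [0.4918, -0.1864, 0.1234]
tool_rot: [[0.001, 1.0, -0.001], [1.0, -0.001, -0.0], [-0.0, -0.001, -1.0]]
ft_force: [-0.2, 0.4, -2.2]
width: 0.39
```

```bash
python3 -c "
from h import *
go([.4875,.4505,.13])"
```

```text
t 11.57 ee [ 491.8 -186.4  123.4] w 34.0 F [-0.2  0.4 -2.2]
offset [636.9  -4.9  -6.6] ang [-0.05  0.   -0.06]
```

Call:
{"op": "carry_out", "data": {
  "offset": [
    [20,0,-3],
    [55,-1,-6],
    [95,-1,-6],
    [135,-2,-6],
    [175,-2,-6],
    [215,-2,-6],
    [255,-3,-6],
    [295,-3,-6],
    [335,-3,-6],
    [375,-4,-6]
  ],
  "angular": [
    [0,0,0],
    [0,0,0],
    [0,0,0],
    [0,0,0],
    [0,0,0],
    [0,0,0],
    [0,0,0],
    [0,0,0],
    [0,0,0],
    [0,0,0]
  ],
  "claw": [20,20,20,20,20,20,20,20,20,20]
}}

```text
t: 12.4
ee_pos: [0.4865, 0.1903, 0.1273]
tool_rot: [[0.001, 1.0, -0.005], [1.0, -0.001, -0.001], [-0.001, -0.005, -1.0]]
ft_force: [1.3, -0.1, -1.8]
width: 0.389
```

```bash
python3 -c "
from h import *
go([.4875,.4505,.13])"
```

```text
t 12.4 ee [486.5 190.3 127.3] w 33.8 F [ 1.3 -0.1 -1.8]
offset [260.2   0.7  -2.9] ang [-0.29  0.05 -0.07]
```

Call:
{"op": "carry_out", "data": {
  "offset": [
    [40,0,-3],
    [80,0,-3],
    [120,0,-3],
    [160,0,-3],
    [200,0,-3],
    [235,1,-3],
    [255,1,-3],
    [260,1,-3],
    [260,1,-3],
    [260,1,-3]
  ],
  "angular": [
    [-0.3,0,0],
    [-0.3,0,0],
    [-0.3,0,0],
    [-0.3,0,0],
    [-0.3,0,0],
    [-0.3,0,0],
    [-0.3,0,0],
    [-0.3,0,0],
    [-0.3,0,0],
    [-0.3,0,0]
  ],
  "claw": [20,20,20,20,20,20,20,20,20,20]
}}

```text
t: 13.23
ee_pos: [0.4865, 0.4488, 0.1279]
tool_rot: [[0.001, 1.0, -0.003], [1.0, -0.001, -0.004], [-0.004, -0.003, -1.0]]
ft_force: [0.3, 0.2, -2.0]
width: 0.391
```

```bash
python3 look.py 8; python3 run2.py 8 bb bd; python3 -c "
from h import *
go([.4875,.4505,.0415])"
```

```text
[0.35387827 0.47598624 0.46402337] 13.2833
bush_a 0.89 [245. 213.  66.  90.] 4757 [486. 405.] rgb [89. 90. 88.]
block_bush_a 0.91 [234. 151.  94.  79.] 4182 [488. 457.] rgb [176. 143. 107.]
block_bush_a 0.76 [294. 243.  80. 106.] 1157 [547. 382.] rgb [113.  89.  67.]
bb [487.2 451.5] [28.] 0.24
bd [546.2 352.5] [26.] 4.979
t 13.48 ee [488.1 448.8 130. ] w 34.2 F [ 0.2 -0.1 -2.3]
offset [ 1.8 -0.6 88.5] ang [-0.02  0.08 -0.17]
```

View pics/w8.png

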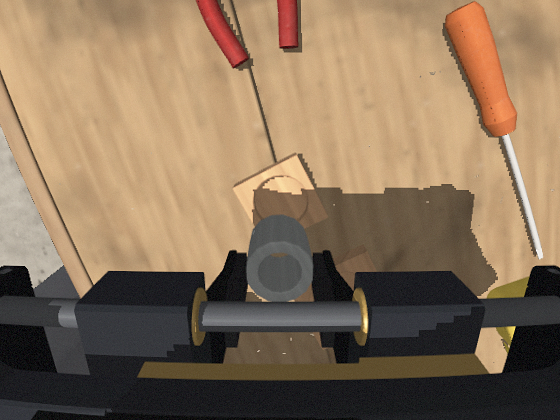

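Call:
{"op": "carry_out", "data": {
  "offset": [
    [1,-0.5,25],
    [1.8,-0.8,50],
    [1.8,-0.8,70],
    [1.8,-0.8,80],
    [1.8,-0.8,85],
    [1.8,-0.8,89],
    [1.8,-0.8,89],
    [1.8,-0.8,89],
    [1.8,-0.8,89],
    [1.8,-0.8,89]
  ],
  "angular": [
    [0,0.1,0],
    [0,0.1,0],
    [0,0.1,0],
    [0,0.1,0],
    [0,0.1,0],
    [0,0.1,0],
    [0,0.1,0],
    [0,0.1,0],
    [0,0.1,0],
    [0,0.1,0]
  ],
  "claw": [20,20,20,20,20,20,20,20,20,70]
}}

```text
t: 14.32
ee_pos: [0.4879, 0.451, 0.0422]
tool_rot: [[0.003, 1.0, 0.001], [1.0, -0.003, 0.001], [0.001, 0.001, -1.0]]
ft_force: [-0.4, 0.7, -1.5]
width: 0.417
```

Call:
{"op": "carry_out", "data": {
  "offset": [
    [0,0,0],
    [0,0,0],
    [0,0,0],
    [0,0,0],
    [0,0,-20],
    [0,0,-50],
    [0,0,-80],
    [0,0,-90],
    [0,0,-90],
    [0,0,-90]
  ],
  "angular": [
    [0,0,0],
    [0,0,0],
    [0,0,0],
    [0,0,0],
    [0,0,0],
    [0,0,0],
    [0,0,0],
    [0,0,0],
    [0,0,0],
    [0,0,0]
  ],
  "claw": [65,65,65,65,65,65,75,75,75,75]
}}

```text
t: 15.15
ee_pos: [0.4877, 0.4507, 0.1323]
tool_rot: [[0.003, 1.0, 0.002], [1.0, -0.003, 0.002], [0.002, 0.002, -1.0]]
ft_force: [-0.2, -0.1, -0.3]
width: 0.858
```

```bash
python3 look.py 9;  python3 -c "
from h import *
go([.447,.0185,.14])"
```

```text
[0.82230515 0.56229548 1.32047932] 15.2
bush_a 0.67 [258. 179.  43.  58.] 1902 [487. 451.] rgb [87. 87. 85.]
bush_a 0.66 [164. 331.  50.  45.] 1363 [402. 302.] rgb [78. 80. 78.]
block_bush_a 0.78 [349. 348.  31.  12.] 294 [579. 281.] rgb [99. 78. 58.]
block_bush_a 0.58 [285. 245.  76. 105.] 3061 [532. 362.] rgb [114.  90.  67.]
t 15.4 ee [486.8 450.1 130.2] w 74.5 F [ 0.9  0.6 -0.9]
offset [-431.7  -38.5   -9.5] ang [-0.1   0.03 -0.17]
```

View pics/w9.png

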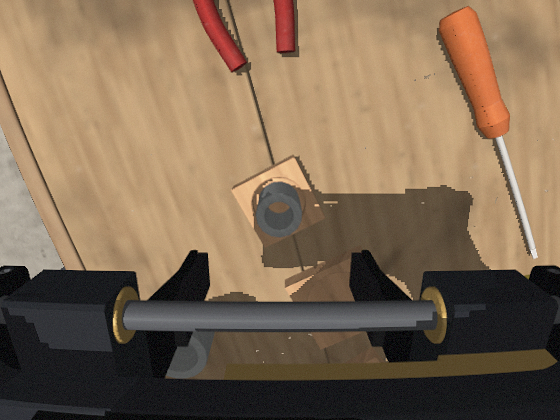

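Call:
{"op": "carry_out", "data": {
  "offset": [
    [-40,-4,-9],
    [-81,-8,-9],
    [-122,-12,-9],
    [-163,-16,-9],
    [-204,-20,-9],
    [-245,-24,-9],
    [-286,-28,-9],
    [-327,-32,-9],
    [-368,-36,-9],
    [-409,-38,-9]
  ],
  "angular": [
    [0,0,-0.2],
    [0,0,-0.2],
    [0,0,-0.2],
    [0,0,-0.2],
    [0,0,-0.2],
    [0,0,-0.2],
    [0,0,-0.2],
    [0,0,-0.2],
    [0,0,-0.2],
    [0,0,-0.2]
  ],
  "claw": [75,75,75,75,75,75,75,75,75,75]
}}

```text
t: 16.23
ee_pos: [0.4462, 0.0397, 0.1389]
tool_rot: [[-0.001, 1.0, -0.004], [1.0, 0.001, -0.0], [-0.0, -0.004, -1.0]]
ft_force: [1.3, -0.6, -0.0]
width: 0.865
```

```bash
python3 -c "
from h import *
go([.447,.0185,.14])"
```

```text
t 16.23 ee [446.2  39.7 138.9] w 75.2 F [ 1.3 -0.6 -0. ]
offset [-21.2   0.7  -1.1] ang [-0.21  0.01  0.06]
```

Call:
{"op": "carry_out", "data": {
  "offset": [
    [-15,0,-1],
    [-21,1,-1],
    [-21,1,-1],
    [-21,1,-1],
    [-21,1,-1],
    [-21,1,-1],
    [-21,1,-1],
    [-21,1,-1],
    [-21,1,-1],
    [-21,1,-1]
  ],
  "angular": [
    [-0.2,0,0],
    [-0.2,0,0],
    [-0.2,0,0],
    [-0.2,0,0],
    [-0.2,0,0],
    [-0.2,0,0],
    [-0.2,0,0],
    [-0.2,0,0],
    [-0.2,0,0],
    [-0.2,0,0]
  ],
  "claw": [75,75,75,75,75,75,75,75,75,75]
}}

```text
t: 17.07
ee_pos: [0.4473, 0.0191, 0.1399]
tool_rot: [[-0.002, 1.0, -0.0], [1.0, 0.002, -0.0], [-0.0, -0.0, -1.0]]
ft_force: [-1.5, 1.1, 0.4]
width: 0.861
```

```bash
python3 look.py 10; python3 run2.py 10 C bc; python3 -c "
from h import *
go([.447,.0185,.033])"
```

```text
[0.00955868 0.17604721 0.01532531] 17.1167
bush_a 0.93 [251. 173.  58.  67.] 2572 [446.  19.] rgb [117. 117. 113.]
bush_a 0.58 [164.   1.  69.  30.] 1403 [390. 167.] rgb [ 64. 133.  77.]
block_bush_a 0.6 [396.   0. 112. 115.] 8087 [591. 144.] rgb [218. 180. 135.]
hex_large 0.85 [279. 262.  50.  39.] 1645 [470. -54.] rgb [119. 121. 119.]
C [445.9  18.6] [] 0.187
bc [590.6 143.3] [26.] 0.018
t 17.32 ee [447.3  18.6 139.9] w 75.2 F [-1.1  0.4 -0.2]
offset [-1.000e-01 -3.000e-01  1.069e+02] ang [0.   0.01 0.05]
```

View pics/w10.png

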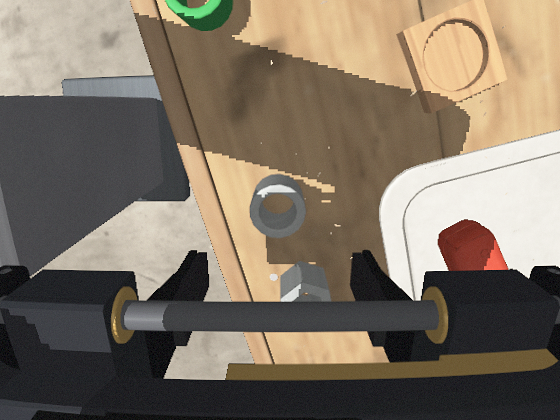

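Call:
{"op": "carry_out", "data": {
  "offset": [
    [0,-1,30],
    [0,-1,60],
    [0,-1,92],
    [0,-1,107],
    [0,-1,107],
    [0,-1,107],
    [0,-1,107],
    [0,-1,107],
    [0,-1,107],
    [0,-1,107]
  ],
  "angular": [
    [0,0,0],
    [0,0,0],
    [0,0,0],
    [0,0,0],
    [0,0,0],
    [0,0,0],
    [0,0,0],
    [0,0,0],
    [0,0,0],
    [0,0,0]
  ],
  "claw": [75,75,75,75,75,30,30,30,30,30]
}}

```text
t: 18.15
ee_pos: [0.447, 0.0185, 0.0339]
tool_rot: [[-0.001, 1.0, 0.002], [1.0, 0.001, -0.001], [-0.001, 0.002, -1.0]]
ft_force: [0.1, -0.2, 0.5]
width: 0.569
```

Call:
{"op": "carry_out", "data": {
  "offset": [
    [0,0,0],
    [0,0,0],
    [0,0,0],
    [0,0,0],
    [0,0,-20],
    [0,0,-55],
    [0,0,-85],
    [0,0,-90],
    [0,0,-90],
    [0,0,-90]
  ],
  "angular": [
    [0,0,0],
    [0,0,0],
    [0,0,0],
    [0,0,0],
    [0,0,0],
    [0,0,0],
    [0,0,0],
    [0,0,0],
    [0,0,0],
    [0,0,0]
  ],
  "claw": [30,30,30,30,30,30,30,30,30,30]
}}

```text
t: 18.98
ee_pos: [0.4463, 0.0187, 0.1235]
tool_rot: [[-0.001, 1.0, 0.002], [1.0, 0.001, -0.001], [-0.001, 0.002, -1.0]]
ft_force: [-0.2, -0.4, -3.5]
width: 0.505
```

```bash
python3 -c "
from h import *
go([.591,.1435,.13])"
```

```text
t 18.98 ee [446.3  18.7 123.5] w 43.9 F [-0.2 -0.4 -3.5]
offset [124.7 144.8  -6.3] ang [0.1  0.04 0.06]
```

Call:
{"op": "carry_out", "data": {
  "offset": [
    [25,15,-6],
    [55,40,-6],
    [80,70,-6],
    [105,100,-6],
    [125,130,-6],
    [125,145,-6],
    [125,145,-6],
    [125,145,-6],
    [125,145,-6],
    [125,145,-6]
  ],
  "angular": [
    [0.1,0,0],
    [0.1,0,0],
    [0.1,0,0],
    [0.1,0,0],
    [0.1,0,0],
    [0.1,0,0],
    [0.1,0,0],
    [0.1,0,0],
    [0.1,0,0],
    [0.1,0,0]
  ],
  "claw": [30,30,30,30,30,30,30,30,30,30]
}}

```text
t: 19.82
ee_pos: [0.5886, 0.1432, 0.1281]
tool_rot: [[-0.0, 1.0, -0.005], [1.0, 0.0, -0.001], [-0.001, -0.005, -1.0]]
ft_force: [0.4, 0.0, -2.9]
width: 0.501
```

```bash
python3 look.py 11; python3 run2.py 11 bc ba; python3 -c "
from h import *
go([.591,.1435,.041])"
```

```text
[0.56712115 0.00572857 0.60491455] 19.8667
bush_a 0.9 [246.  42.  40.  46.] 1150 [579. 254.] rgb [185. 184. 180.]
bush_a 0.89 [364.  71.  76.  66.] 3214 [681. 226.] rgb [ 67. 156.  85.]
bush_a 0.88 [  0. 134.  81.  61.] 3934 [391. 184.] rgb [40. 89. 49.]
bush_a 0.86 [ 0.  3. 70. 32.] 2073 [406. 295.] rgb [119. 120. 118.]
bush_a 0.74 [236. 204.  89. 101.] 6423 [588. 101.] rgb [101. 102. 100.]
block_bush_a 0.89 [225.  20.  91.  92.] 3235 [581. 254.] rgb [228. 203. 156.]
block_bush_a 0.65 [228. 149. 105. 105.] 4766 [591. 153.] rgb [130. 103.  78.]
hex_small 0.62 [79. 73. 61. 41.] 2302 [459. 235.] rgb [152. 153. 152.]
hex_small 0.17 [237. 206.  88.  98.] 6227 [588. 101.] rgb [101. 102. 101.]
bc [590.6 143.2] [26.] 0.437
ba [580.7 253.4] [37.] 0.404
t 20.07 ee [590.7 143.5 129.9] w 43.9 F [ 0.7 -0.1 -2.9]
offset [ 0.1  0.3 88.9] ang [-0.01  0.03  0.03]
```

View pics/w11.png

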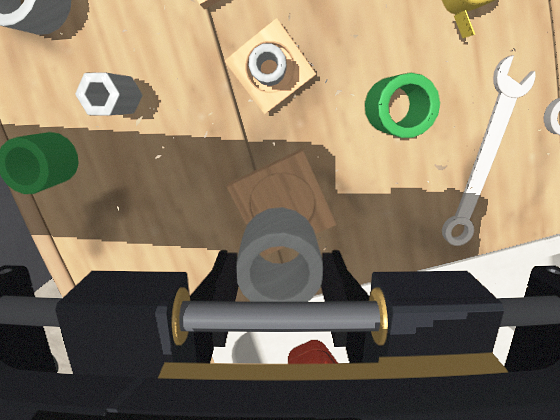

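Call:
{"op": "carry_out", "data": {
  "offset": [
    [0,0,25],
    [0,0,50],
    [0,0,70],
    [0,0,80],
    [0,0,85],
    [0,0,89],
    [0,0,89],
    [0,0,89],
    [0,0,89],
    [0,0,89]
  ],
  "angular": [
    [0,0,0],
    [0,0,0],
    [0,0,0],
    [0,0,0],
    [0,0,0],
    [0,0,0],
    [0,0,0],
    [0,0,0],
    [0,0,0],
    [0,0,0]
  ],
  "claw": [30,30,30,30,30,30,30,30,30,75]
}}

```text
t: 20.9
ee_pos: [0.5915, 0.1435, 0.0419]
tool_rot: [[-0.001, 1.0, 0.002], [1.0, 0.001, -0.001], [-0.001, 0.002, -1.0]]
ft_force: [0.9, -0.3, -0.4]
width: 0.531
```

Call:
{"op": "carry_out", "data": {
  "offset": [
    [0,0,0],
    [0,0,0],
    [0,0,0],
    [0,0,0],
    [0,0,-20],
    [0,0,-50],
    [0,0,-85],
    [0,0,-95],
    [0,0,-95],
    [0,0,-95]
  ],
  "angular": [
    [0,0,0],
    [0,0,0],
    [0,0,0],
    [0,0,0],
    [0,0,0],
    [0,0,0],
    [0,0,0],
    [0,0,0],
    [0,0,0],
    [0,0,0]
  ],
  "claw": [75,75,75,75,75,75,87,87,87,87]
}}

```text
t: 21.73
ee_pos: [0.5913, 0.1435, 0.1372]
tool_rot: [[-0.001, 1.0, 0.003], [1.0, 0.001, -0.0], [-0.0, 0.003, -1.0]]
ft_force: [-0.6, -0.8, -0.0]
width: 0.985
```

```bash
python3 look.py 12;  python3 -c "
from h import *
go([.395,.3145,.14])"
```

```text
[0.98597778 0.11366926 1.23636408] 21.7833
bush_a 0.97 [250. 174.  61.  67.] 2613 [591. 142.] rgb [95. 96. 94.]
bush_a 0.86 [244.  48.  38.  42.] 1072 [579. 254.] rgb [173. 173. 169.]
bush_a 0.78 [  2. 134.  76.  58.] 3705 [390. 184.] rgb [36. 81. 45.]
bush_a 0.71 [ 0.  2. 74. 34.] 2231 [405. 297.] rgb [111. 112. 111.]
block_bush_a 0.82 [225. 149. 106. 104.] 3632 [589. 149.] rgb [119.  94.  71.]
block_bush_a 0.79 [195.   0.  28.  11.] 205 [534. 303.] rgb [158. 133. 100.]
block_bush_a 0.6 [223.  23.  87.  88.] 3113 [582. 254.] rgb [221. 189. 142.]
block_bush_a 0.45 [244.  42.  36.  44.] 1041 [578. 256.] rgb [174. 175. 171.]
hex_small 0.63 [83. 72. 56. 44.] 2153 [458. 235.] rgb [145. 146. 144.]
hex_large 0.87 [152. 363.  37.  16.] 486 [482. -31.] rgb [97. 97. 94.]
t 21.98 ee [590.1 143.4 135.1] w 86.7 F [ 0.3  0.3 -0.2]
offset [ 171.2 -195.    -4.7] ang [-0.09  0.04  0.03]
```

View pics/w12.png

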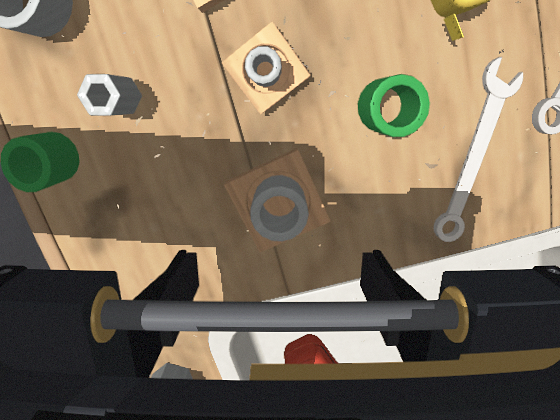

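Call:
{"op": "carry_out", "data": {
  "offset": [
    [25,-28,-5],
    [51,-58,-5],
    [76,-87,-5],
    [102,-116,-5],
    [127,-145,-5],
    [153,-174,-5],
    [171,-195,-5],
    [171,-195,-5],
    [171,-195,-5],
    [171,-195,-5]
  ],
  "angular": [
    [0,0,0],
    [0,0,0],
    [0,0,0],
    [0,0,0],
    [0,0,0],
    [0,0,0],
    [0,0,0],
    [0,0,0],
    [0,0,0],
    [0,0,0]
  ],
  "claw": [87,87,87,87,87,87,87,87,87,87]
}}

```text
t: 22.82
ee_pos: [0.3957, 0.3143, 0.1399]
tool_rot: [[-0.001, 1.0, -0.001], [1.0, 0.001, -0.001], [-0.001, -0.001, -1.0]]
ft_force: [0.1, 0.4, -0.6]
width: 0.999
```

```bash
python3 look.py 13; python3 run2.py 13 D bd; python3 -c "
from h import *
go([.395,.3145,.033])"
```

```text
[0.52090736 0.2837295  0.10450818] 22.8667
bush_a 0.95 [246. 301.  49.  65.] 1400 [387. 171.] rgb [38. 82. 45.]
bush_a 0.94 [372.   0.  61.  61.] 2725 [488. 452.] rgb [143. 144. 142.]
bush_a 0.84 [243. 168.  68.  74.] 3194 [393. 314.] rgb [114. 115. 112.]
bush_a 0.68 [454. 249.  44.  24.] 644 [573. 262.] rgb [85. 86. 84.]
bush_a 0.4 [540. 259.  19.  11.] 90 [653. 259.] rgb [37. 91. 48.]
block_bush_a 0.85 [344.   0.  99.  90.] 3340 [481. 444.] rgb [207. 171. 127.]
block_bush_a 0.76 [436. 224.  66.  47.] 1474 [577. 265.] rgb [152. 122.  92.]
block_bush_a 0.69 [390.  94. 117. 124.] 8719 [547. 354.] rgb [206. 167. 124.]
block_bush_a 0.41 [372.   0.  62.  62.] 2738 [496. 457.] rgb [143. 145. 142.]
D [393.4 314.3] [] 0.319
bd [546.7 352.3] [27.] 0.018
t 23.07 ee [396.1 313.6 140.2] w 87.2 F [ 1.2 -0.1 -0.7]
offset [  0.9  -1.  107.2] ang [-0.08  0.04 -0.09]
```

View pics/w13.png

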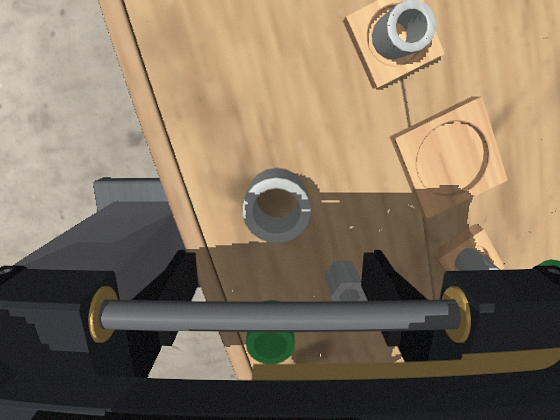

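Call:
{"op": "carry_out", "data": {
  "offset": [
    [1,-2,25],
    [1,-2,55],
    [1,-2,90],
    [1,-2,107],
    [1,-2,107],
    [1,-2,107],
    [1,-2,107],
    [1,-2,107],
    [1,-2,107],
    [1,-2,107]
  ],
  "angular": [
    [0,0,0],
    [0,0,0],
    [0,0,0],
    [0,0,0],
    [0,0,0],
    [0,0,0],
    [0,0,0],
    [0,0,0],
    [0,0,0],
    [0,0,0]
  ],
  "claw": [87,87,87,87,87,40,40,40,40,40],
  "squeeze": 50
}}

```text
t: 23.9
ee_pos: [0.3948, 0.3149, 0.0344]
tool_rot: [[0.001, 1.0, 0.001], [1.0, -0.001, 0.0], [0.0, 0.001, -1.0]]
ft_force: [0.7, -0.4, 0.1]
width: 0.709
```

Call:
{"op": "carry_out", "data": {
  "offset": [
    [0,0,0],
    [0,0,0],
    [0,0,0],
    [0,0,0],
    [0,0,-20],
    [0,0,-55],
    [0,0,-85],
    [0,0,-95],
    [0,0,-95],
    [0,0,-95]
  ],
  "angular": [
    [0,0,0],
    [0,0,0],
    [0,0,0],
    [0,0,0],
    [0,0,0],
    [0,0,0],
    [0,0,0],
    [0,0,0],
    [0,0,0],
    [0,0,0]
  ],
  "claw": [40,40,40,40,40,40,40,40,40,40]
}}

```text
t: 24.73
ee_pos: [0.3943, 0.3147, 0.1291]
tool_rot: [[0.001, 1.0, 0.001], [1.0, -0.001, 0.0], [0.0, 0.001, -1.0]]
ft_force: [0.2, -0.4, -2.5]
width: 0.616
```

```bash
python3 -c "
from h import *
go([.547,.3525,.13])"
```

```text
t 24.73 ee [394.3 314.7 129.1] w 53.6 F [ 0.2 -0.4 -2.5]
offset [ 38.  152.6  -0.8] ang [ 0.05 -0.02 -0.08]
```

Call:
{"op": "carry_out", "data": {
  "offset": [
    [8,30,-1],
    [16,62,-1],
    [24,95,-1],
    [32,127,-1],
    [38,152,-1],
    [38,152,-1],
    [38,152,-1],
    [38,152,-1],
    [38,152,-1],
    [38,152,-1]
  ],
  "angular": [
    [0,0,0],
    [0,0,0],
    [0,0,0],
    [0,0,0],
    [0,0,0],
    [0,0,0],
    [0,0,0],
    [0,0,0],
    [0,0,0],
    [0,0,0]
  ],
  "claw": [40,40,40,40,40,40,40,40,40,40]
}}

```text
t: 25.57
ee_pos: [0.5445, 0.3521, 0.1292]
tool_rot: [[0.001, 1.0, -0.002], [1.0, -0.001, -0.001], [-0.001, -0.002, -1.0]]
ft_force: [0.0, 0.4, -1.8]
width: 0.616
```

```bash
python3 look.py 14; python3 -c "
from h import *
go([.547,.3525,.041])"
```

```text
[0.45209818 0.20554045 0.44845693] 25.6167
bush_a 0.76 [173.  50.  56.  58.] 2185 [485. 452.] rgb [157. 158. 155.]
bush_a 0.73 [227. 202. 108. 100.] 7926 [544. 311.] rgb [89. 90. 88.]
block_bush_a 0.8 [159.  28.  98. 108.] 3984 [489. 451.] rgb [212. 179. 133.]
block_bush_a 0.8 [218. 140. 124. 121.] 5977 [546. 362.] rgb [186. 151. 113.]
block_bush_a 0.64 [312. 346.  29.  17.] 256 [597. 184.] rgb [95. 74. 56.]
block_bush_a 0.47 [328. 290.   5.  10.] 63 [593. 260.] rgb [109.  90.  71.]
t 25.82 ee [546.1 352.6 130.5] w 53.9 F [-0.4  0.3 -1.1]
offset [-0.1  0.8 89.5] ang [ 0.06 -0.02 -0.06]
```

View pics/w14.png

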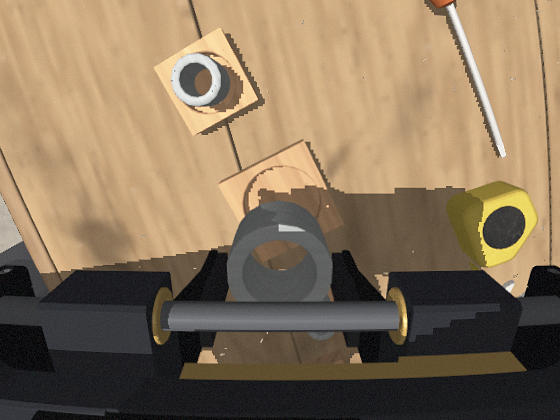

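Call:
{"op": "carry_out", "data": {
  "offset": [
    [0,0.8,25],
    [0,0.8,50],
    [0,0.8,70],
    [0,0.8,80],
    [0,0.8,85],
    [0,0.8,89],
    [0,0.8,89],
    [0,0.8,89],
    [0,0.8,89],
    [0,0.8,89]
  ],
  "angular": [
    [0,0,0],
    [0,0,0],
    [0,0,0],
    [0,0,0],
    [0,0,0],
    [0,0,0],
    [0,0,0],
    [0,0,0],
    [0,0,0],
    [0,0,0]
  ],
  "claw": [40,40,40,40,40,40,40,40,40,85]
}}

```text
t: 26.65
ee_pos: [0.5478, 0.353, 0.0427]
tool_rot: [[0.001, 1.0, 0.003], [1.0, -0.001, 0.001], [0.001, 0.003, -1.0]]
ft_force: [0.6, 0.5, -3.0]
width: 0.646
```

Call:
{"op": "carry_out", "data": {
  "offset": [
    [0,0,0],
    [0,0,0],
    [0,0,0],
    [0,0,0],
    [0,0,-20],
    [0,0,-50],
    [0,0,-85],
    [0,0,-120],
    [0,0,-120],
    [0,0,-120]
  ],
  "angular": [
    [0,0,0],
    [0,0,0],
    [0,0,0],
    [0,0,0],
    [0,0,0],
    [0,0,0],
    [0,0,0],
    [0,0,0],
    [0,0,0],
    [0,0,0]
  ],
  "claw": [85,85,85,85,85,85,85,85,85,85]
}}

```text
t: 27.48
ee_pos: [0.5492, 0.3536, 0.1659]
tool_rot: [[0.001, 1.0, 0.009], [1.0, -0.001, 0.004], [0.004, 0.009, -1.0]]
ft_force: [1.0, 0.3, -0.4]
width: 0.976
```

```bash
python3 look.py 15
python3 - <<'E'
from h import *
for c in ["scene","side"]:
    cv2.imwrite(f"pics/{c}1.png",arm.camera(c)[:,:,::-1])
a=cv2.imread('pics/scene1.png')[150:300,110:430];b=cv2.imread('pics/side1.png')[130:310,190:350]
cv2.imwrite('pics/scf.png',cv2.resize(a,None,fx=2.5,fy=2.5));cv2.imwrite('pics/sif.png',cv2.resize(b,None,fx=3.3,fy=3.3))
E
```

```text
[1.5699928  0.71020109 2.23089699] 27.5333
bush_a 0.84 [294. 275.  27.  30.] 596 [579. 260.] rgb [79. 80. 79.]
bush_a 0.64 [245. 167.  64.  68.] 2771 [548. 350.] rgb [114. 114. 112.]
bush_a 0.61 [178.  62.  48.  49.] 1637 [486. 452.] rgb [153. 153. 150.]
block_bush_a 0.93 [163.  37.  90.  97.] 3466 [489. 452.] rgb [204. 170. 127.]
block_bush_a 0.83 [219. 137. 112. 108.] 4138 [545. 359.] rgb [180. 144. 108.]
block_bush_a 0.78 [276. 331.  68.  33.] 1169 [585. 168.] rgb [103.  81.  61.]
block_bush_a 0.61 [274. 252.  68.  47.] 1597 [581. 261.] rgb [116.  92.  69.]
hex_small 0.64 [199. 285.  10.  16.] 147 [473. 254.] rgb [74. 75. 74.]
```

View pics/w15.png

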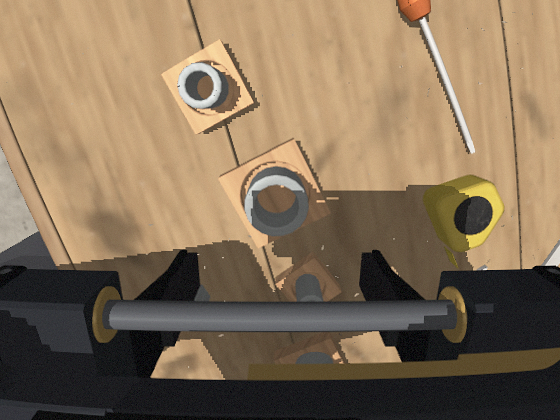

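View pics/scf.png

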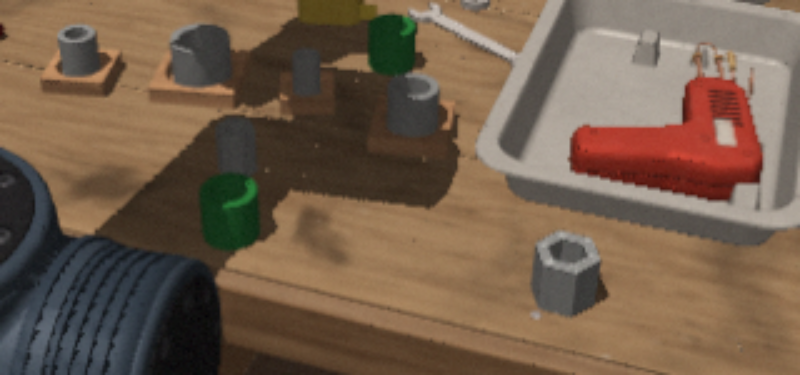

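View pics/sif.png

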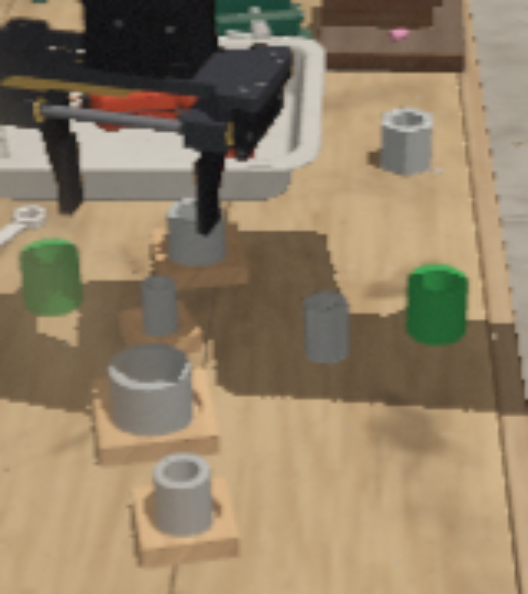

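```bash
cat > chk.py <<'E'
from fit import *
T={"A":(.026,.581,.2535),"B":(.036,.4872,.451),"C":(.046,.5907,.143),"D":(.056,.5467,.3524)}
obs={}
for c in ["scene","side","wrist"]:
    o=arm.get_obs() if c=="wrist" else None
    arm.camera(c)
    obs[c]=(o,arm.cut_out(c,"bush_a"))
for k,(d,x,y) in T.items():
    for c,(o,L) in obs.items():
        for r in L:
            m=r["pixels"].astype(np.float32); ys,xs=np.nonzero(m)
            if len(xs)<50: continue
            q=ray((xs.mean(),ys.mean()),c,.03,o)[:2]
            if np.hypot(*(q-(x,y)))>.03: continue
            f=lambda v:np.abs(mask(cyl(v[0],v[1],d,.006,.050),c,o)-m).sum()/m.sum()
            S=np.array([[x,y],[x+.005,y],[x,y+.005]])
            b=minimize(f,S[0],method="Nelder-Mead",options=dict(initial_simplex=S,xatol=1e-4))
            e=[round(float(np.abs(mask(cyl(b.x[0],b.x[1],d,z,z+.044),c,o)-m).sum()/m.sum()),3) for z in (.006,.011,.016)]
            print(k,c,"err mm",np.round((b.x-(x,y))*1000,1),round(b.fun,3),e)
E
python3 chk.py
```

```text
A scene err mm [3.3 3.3] 0.188 [0.188, 0.245, 0.417]
A side err mm [ 3.1 -3.1] 0.173 [0.173, 0.189, 0.381]
A wrist err mm [-2.9  8.4] 0.662 [0.662, 0.723, 0.781]
B scene err mm [1.7 0.7] 0.157 [0.157, 0.204, 0.378]
B side err mm [ 4.3 -3.9] 0.084 [0.084, 0.191, 0.341]
B wrist err mm [0.4 0.2] 0.238 [0.238, 0.287, 0.355]
C scene err mm [1.3 1.9] 0.126 [0.126, 0.194, 0.353]
C side err mm [ 5. -5.] 0.471 [0.471, 0.496, 0.677]
D scene err mm [2.9 3.6] 0.146 [0.146, 0.195, 0.349]
D side err mm [ 5.5 -5.5] 0.132 [0.132, 0.228, 0.376]
D wrist err mm [1.  0.4] 0.408 [0.408, 0.457, 0.516]
```

```bash
python3 -c "
from h import *
go([.5,.28,.2]); print(arm.finish_job())"
```

```text
t 28.13 ee [547.3 352.8 162.5] w 85.4 F [ 0.1  0.2 -0.6]
offset [-72.8 -47.2 -37.8] ang [ 0.16 -0.07 -0.06]
the job is handed in; nothing more can be done
None
```

All four bushes are standing upright in their own blocks, placed smallest to largest. I handed the job in at about 28 s. The hex nuts and the green look-alikes were never gripped or moved.

**Pictures:** the last wrist, scene and side pictures show each bush inside its recess, with the open gripper about 110 mm above the last one and touching nothing.

**Force:** I saw no contact force while lowering any bush, and each was released within about 1 to 2 mm of the recess floor.

**Position fits:** these did not fully agree.
- **Wrist camera:** the second smallest and the largest bush came out within about 1 mm of the recess centres. The smallest was partly hidden, so its fit was unusable (about 9 mm off), and the second largest was not picked up.
- **Scene and side cameras:** these came out about 2 to 8 mm off. Part of that is a camera bias of a few millimetres, which also showed before anything was moved. A bush resting on a block's rim would have been farther off.

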